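Stack sawn offcuts on a drying rack with stickers and a weight

ROBOT

A 6-joint arm with a two-finger parallel gripper is mounted at the origin on the work surface. World frame = base frame: x ahead of the robot, y to its left, z up, the work surface at z = 0. Lengths are in m, angles in degrees, forces in N, time in s.
With the tool pointing down it reaches from about 0.275 to 0.75 m from the base axis. Payload 10.2 kg.
Tool frame: the origin (TCP) lies at the very end of the fingers, on their centre line; the grasp point (between the pads) lies 19 mm behind it (manip.grasp_offset is the distance from the TCP to the grasp point, in m); z points along the fingers, y is the line along which they close (so a half turn about z gives the same grasp; the last joint's range is limited). The gripper opens to 88 mm and grips with 3 to 60 N. Pads are 18 mm wide; open, the fingers measure 123 mm over their backs; the gripper's body (75 mm by 187 mm) begins 45 mm behind the grasp point.
Start: joints at [53.491, 17.928, 85.812, -0, 76.261, -12.8], TCP at [0.211, 0.481, 0.215] pointing down, gripper open.
Joint ranges: [-168.41, 168.41], [-55.51, 124.54], [10.69, 146.95], [-70.63, 250.63], [1, 178], [-165.06, 165.06]. Speed limits (degrees/s): [136.94, 136.94, 172.46, 180, 180, 180].

INTERFACE

Orientations are given as [roll, pitch, yaw] about the fixed x, y, z axes, in that order (R = Rz(yaw) Ry(pitch) Rx(roll)).
In Python, from cell import readout, cams, manip gives the robot as it stands. The module is installed in compiled form; this text tells all that it offers.
- The arm moves only by the shell command python3 -m inch 'ROWS' [OPENING] [FORCE]. ROWS is JSON, a list of rows, each a list of 6 numbers: the shift along the tool's x, y, z in m, then the turn, a rotation vector about the tool's x, y, z in rad. In form: [[tx, ty, tz, wx, wy, wz], ...]. A call has 1 to 5 rows; each row shifts and turns the commanded pose from where the row before left it, along the tool's axes as they then stand; what a row does not reach is not made up. A row lasts 1/12 s, in which the tool goes at most 41.7 mm and 7.16 degrees, less where a joint would pass 70% of its speed; a pose out of reach is approached as far as the arm can. A call with a gripper value outside its range is refused whole. OPENING is the closure, from 0 (fully open) to 1 (shut), set as the call begins (- or left out, the last holds). The fingers move at their own pace and stop on an object; FORCE is the grip in N (left out, the last holds). Time passes only in rows, so rows that do not move let the fingers close. It gives the time, the measured TCP pose, the force, the opening and the grip force at its end, in the units of the state.
- readout.read_state(): the state, without advancing time (a new reading comes with each control period).
- cams.capture(name): name is "scene" or "top" or "wrist"; returns a dict with "frame" (384x512x3 uint8, blue, green, red), "range_z" (384x512 float32, m along the optical axis (not along the pixel's ray), 0 where there is no reading), "fx", "fy", "cx", "cy" (pixels), "position" and "attitude" of the camera in the world; the wrist camera has in their place "T_tool_cam" (4x4, takes a point from camera to tool coordinates, whose origin is the TCP and whose axes are the flange's). Camera axes: x right, y down, z forward; pixel columns grow to the right and rows downward; lengths in m; the calibration is good to about 2 mm. A picture is of the moment at which its call begins: read the wrist's pose just before it.
- manip.close_job(): hands the job in; it is judged then, once.
The state is a dict: "time_s": time; "joint_pos": joint angles; "qd": joint speeds; "joint_torque": joint torques, N m; "tool_pos": TCP position; "tcp_rot": TCP orientation; "contact_force": force on the tool from outside, world axes, zero at the start; "wrist_torque": the same for the moment, N m; "grip_width": opening from 0.0 (shut) to 1.0 (fully open); "finger_force": force on a finger pad.
Only numpy, scipy, OpenCV 4.12 (cv2) and the standard library are available. Lean on these libraries where they do the work, as an engineer would, in place of code of your own. Each camera call takes 0.05 s, during which the arm holds its last target. There are 200 camera calls.

TASK

Stack the two sawn boards to dry on the little rack, building from the bottom up: first the long board, centred on the rack and lying along it across both raised bearers; then one sticker directly over each bearer, square across the board; then the short board on the stickers, centred over the long board and parallel to it; and last the steel weight, lowered gently, upright in the middle of the short board. Leave the glue bottle, tape roll, steel nut and bench dog where they are.

Things in the scene. Friction and masses are not known exactly. Their poses are not given: they have to be found in the camera images.
- rack: Drying rack, fixed to the table: a plywood base 100 (x) x 200 (y) x 12 mm with two raised wooden bearers (bars) on it, each 100 (x) x 20 (y) x 28 mm, running along x, centred at x = 0, y = +60 and -60 mm; their tops are 40 mm above the table. Origin: centre of the base's underside, on the table; the rack's length is its y axis, z up.
- long_board: Long sawn board of wood, loose, lying flat: 60 (x) x 230 (y, its length) x 25 mm (z) thick, about 0.17 kg. Origin: centre of the underside. Its two ends are alike.
- short_board: Short sawn board of the same wood, loose, lying flat: 60 (x) x 160 (y, its length) x 25 mm (z) thick, about 0.12 kg. Origin: centre of the underside. Its two ends are alike.
- sticker_a: Sticker (spacer lath), loose, wooden, lying flat: 90 (x, its length) x 20 (y) x 20 mm (z). Origin: centre of the underside. The two stickers are identical; either may go over either bearer.
- sticker_b: The second sticker, identical: 90 (x, its length) x 20 (y) x 20 mm (z), loose. Origin: centre of the underside.
- weight: Round steel weight, loose, standing upright, about 0.5 kg: a disc 60 mm in diameter and 22 mm high, a thin neck, and on top a round grip 24 mm in diameter between 30 and 54 mm above the underside. Origin: centre of the underside, z up.
- glue: Bystander: glue bottle 56 mm in diameter, 150 mm tall, standing. Origin: centre of the underside. Not to be moved.
- tape: Bystander: roll of paper tape lying flat, 90 mm in diameter, 25 mm high. Origin: centre of the underside. Not to be moved.
- nut: Bystander: hexagonal steel nut 30 mm across, 16 mm high. Origin: centre of the underside. Not to be moved.
- dog: Bystander: aluminium bench dog (short headed pin) standing up, 26 mm across, 39 mm high. Origin: centre of the underside. Not to be moved.
Mind the look-alikes: they are no part of the job. There is more than one size of the weight; the job needs the middle-sized.

How it is judged:
By the outcome, as a careful person would: the job done as asked, in the order asked, and still so for the second after the job is handed in, with the robot touching nothing.
It also fails if it takes over 136 s, if anything falls off the work surface, if the arm or the gripper's body presses on something with over 40 N, if the wrist force passes 120 N, or if a joint passes its speed limit or range.

## Working session

There is one attempt and no reset: what is moved stays moved. The work goes in short steps, Python scripts to look and compute and a shell command to move; the robot and the scene stay as the last step left them, time stands still between calls to the robot, and variables do not carry over. Pictures are saved under pics/ and viewed, at most 14 in all, crops included, and the job is handed in when it is done.

```bash
mkdir -p pics; python3 - <<'E'
from cell import readout,cams,manip
import cv2,numpy as np
for n in("top","scene"):
    c=cams.capture(n);cv2.imwrite(f"pics/{n}0.png",c["frame"]);np.savez(f"{n}0.npz",**c)
    print(n,c["fx"],c["cx"],c["cy"],c["position"],c["attitude"])
s=readout.read_state();print(s);print(manip.grasp_offset)
E
```

```text
top 398.10673142410326 262.6070846390921 191.0850298960442 [0.42428034 0.00965677 1.23281203] [-175.60372393    1.10392964  -89.95953781]
scene 350.5058198474531 253.31835572713763 192.02559464126352 [1.10255486 0.18442919 0.73526986] [-137.41502646   -0.38865368  103.85425967]
{'time_s': 0.1, 'joint_pos': array([ 5.34924648e+01,  1.79560419e+01,  8.58464222e+01,  7.08380354e-04,
        7.62610320e+01, -1.27984628e+01]), 'qd': array([ 0.024185  , -0.04765106, -0.23792454, -0.00967905, -0.00910418,
        0.0655168 ]), 'joint_torque': array([ 4.21557779e-03, -4.02809751e+01, -2.52648711e+01,  6.96480135e-02,
        3.41772102e-02, -1.09129262e-04]), 'tool_pos': array([0.21095712, 0.48050494, 0.21484132]), 'tcp_rot': array([-1.79938234e+02, -1.47366328e-02,  1.56290751e+02]), 'contact_force': array([-0.36865596, -0.65388169,  0.16924506]), 'wrist_torque': array([-0.0107757 ,  0.00678254,  0.00557892]), 'finger_force': 0.0, 'grip_width': 0.99773416629257}
0.0187
```

View pics/top0.png

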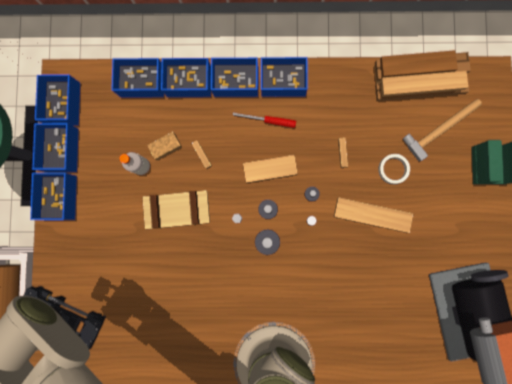

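View pics/scene0.png

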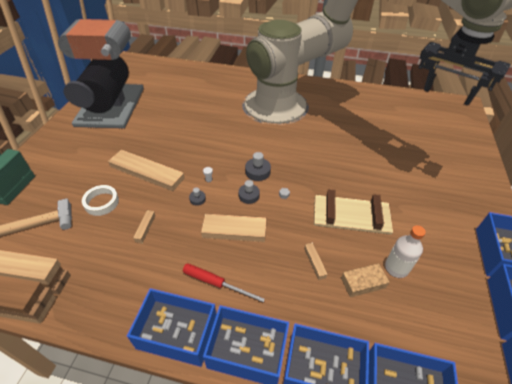

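The top view shows the rack (176,210), long board (374,215), short board (270,169) and stickers (201,154) and (344,152). The three weights are at (267,242) large, (268,209) middle and (312,194) small. The nut is at (237,218), the dog (312,221), tape (395,169), glue (135,162) and a cork block (164,145). The middle weight at (268,209) fits the job; I'll check its diameter numerically and in a crop.

```bash
cat > h.py <<'E'
import cv2,numpy as np
from scipy.spatial.transform import Rotation as R
from cell import readout,cams,manip
def pose(c,s=None):
    if "T_tool_cam" in c:
        T=np.eye(4);T[:3,:3]=R.from_euler("xyz",s["tcp_rot"],degrees=True).as_matrix();T[:3,3]=s["tool_pos"]
        T=T@c["T_tool_cam"];return T[:3,:3],T[:3,3]
    return R.from_euler("xyz",c["attitude"],degrees=True).as_matrix(),np.array(c["position"])
def plane(c,P,uv,z):
    uv=np.atleast_2d(uv).astype(float);M,t=P
    d=np.c_[(uv[:,0]-c["cx"])/c["fx"],(uv[:,1]-c["cy"])/c["fy"],np.ones(len(uv))]@M.T
    return t+d*((z-t[2])/d[:,2])[:,None]
def cloud(c,P):
    v,u=np.mgrid[:384,:512];Z=c["range_z"];M,t=P
    return np.stack([(u-c["cx"])/c["fx"]*Z,(v-c["cy"])/c["fy"]*Z,Z],-1)@M.T+t
def rect(pts):   # min-area rect in mm; long-axis angle deg
    (x,y),(w,h),a=cv2.minAreaRect((pts[:,:2]*1000).astype(np.float32))
    if w<h:w,h,a=h,w,a+90
    return np.round([x,y,w,h,(a+90)%180-90],1)
def blobs(c,P,lo,hi,amin,colour=None):
    X=cloud(c,P);m=((X[...,2]>lo)&(X[...,2]<hi)&(c["range_z"]>0))
    if colour is not None:m&=colour
    cs,_=cv2.findContours(m.astype(np.uint8),cv2.RETR_EXTERNAL,cv2.CHAIN_APPROX_NONE)
    out=[]
    for k in cs:
        if cv2.contourArea(k)<amin:continue
        f=np.zeros(m.shape,np.uint8);cv2.drawContours(f,[k],-1,1,-1)
        z=np.percentile(X[...,2][(f>0)&m],75)
        out.append((k[:,0].mean(0).round(),round(z*1000,1),rect(plane(c,P,k[:,0],z))))
    return out
E
python3 - <<'E'
from h import *
c=dict(np.load("top0.npz"));P=pose(c)
for lo in(.010,):
  for b in blobs(c,P,lo,.2,20):
    if abs(b[2][1])<450 and 200<b[2][0]<720:print(*b)
f=c["frame"]
cv2.imwrite("pics/crop0.png",cv2.resize(f[130:260,120:420],None,fx=2.6,fy=2.6,interpolation=cv2.INTER_CUBIC))
E
```

```text
[267. 242.] 30.4 [363.6  19.6  72.   71.5 -89.9]
[311. 220.] 39.4 [ 427.9 -111.7   23.9   20.8  -90. ]
[236. 218.] 16.5 [434.2 112.5  26.3  25.3  34.1]
[267. 209.] 23.7 [462.1  18.5  57.   57.   63.4]
[373. 215.] 25.6 [ 444.6 -299.3  232.    60.4   77.9]
[177. 211.] 36.1 [461.7 296.2 195.4 100.4 -84.4]
[312. 194.] 18.6 [ 509.4 -116.8   43.4   40.8  -45.2]
[394. 169.] 25.0 [ 584.2 -366.1   90.8   85.7   89.9]
[270. 169.] 25.5 [585.2  11.2 159.3  61.7 -80.6]
[134. 163.] 112.6 [591.8 399.9  88.6  53.5  63.7]
[201. 154.] 20.3 [631.6 223.6  91.   20.5  29.7]
[343. 153.] 20.1 [ 636.  -212.7   90.5   21.5    3.2]
[164. 146.] 30.4 [656.1 336.6  91.4  55.  -61.4]
```

View pics/crop0.png

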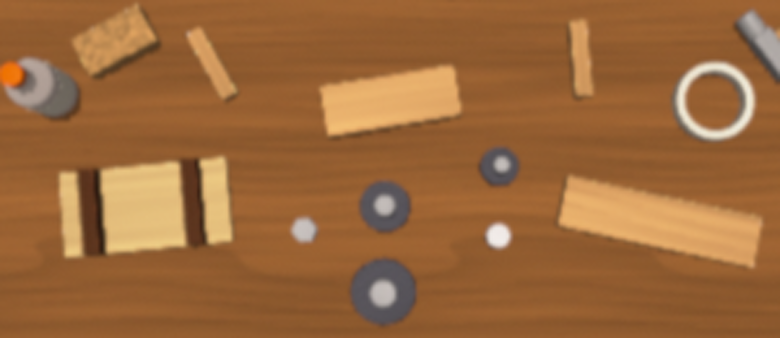

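Weight diameters come out at about 72, 57 and 42 mm. The middle one, at pixel (268,209) and world (0.462, 0.018), matches the given 60 mm, and the crop confirms it. I'll move above the rack first for a closer look with the wrist camera.

```bash

python3 -m inch '[[0,0,-0.015,0,0,0.1167],[0,0,-0.015,0,0,0.1167],[0,0,-0.015,0,0,0.1167],[0,0,-0.015,0,0,0.1167],[0,0,-0.015,0,0,0.1167]]' 0 | tail -5
python3 -m inch '[[0,0,-0.015,0,0,0.1167],[0,0,-0.015,0,0,0.1167],[0,0,-0.015,0,0,0.1167],[0,0,-0.015,0,0,0.1167]]'
python3 -m inch '[[-0.024,0.022,0,0,0,0],[-0.024,0.022,0,0,0,0],[-0.024,0.022,0,0,0,0],[-0.024,0.022,0,0,0,0],[-0.024,0.022,0,0,0,0]]'
python3 -m inch '[[-0.024,0.022,0,0,0,0],[-0.024,0.022,0,0,0,0],[-0.024,0.022,0,0,0,0],[-0.024,0.022,0,0,0,0],[0,0,0,0,0,0]]'
python3 - <<'E'
from h import *
s=readout.read_state();c=cams.capture("wrist");P=pose(c,s)
cv2.imwrite("pics/w1.png",c["frame"]);print(c["T_tool_cam"],c["fx"],P[1])
for lo,hi in((.030,.06),(.006,.2)):
  for b in blobs(c,P,lo,hi,100):print(lo,*b)
E
```

```text
tool_pos: [0.211, 0.4805, 0.2907]
tcp_rot: [-180.0, 0.0, 122.5]
contact_force: [-0.4, -0.1, 0.2]
grip_width: 1.001
finger_force: 0.0
time_s: 0.85
tool_pos: [0.211, 0.4806, 0.3507]
tcp_rot: [-180.0, 0.0, 95.8]
contact_force: [0.2, 0.7, 0.2]
grip_width: 1.004
finger_force: 0.0
time_s: 1.27
tool_pos: [0.3341, 0.3719, 0.3501]
tcp_rot: [-180.0, 0.0, 96.1]
contact_force: [0.1, 0.8, 0.6]
grip_width: 0.997
finger_force: 0.0
time_s: 1.68
tool_pos: [0.434, 0.2837, 0.3492]
tcp_rot: [-179.9, 0.1, 95.8]
contact_force: [-0.7, -0.7, -0.1]
grip_width: 1.003
finger_force: 0.0
[[-8.22112335e-04 -9.62307870e-01 -2.71961186e-01  7.06668844e-02]
 [ 9.99999662e-01 -7.89734974e-04 -2.28502741e-04  9.88929312e-04]
 [ 5.11272553e-06 -2.71961282e-01  9.62308194e-01 -1.70175735e-01]
 [ 0.00000000e+00  0.00000000e+00  0.00000000e+00  1.00000000e+00]] 269.2488874872359 [0.42802974 0.35443119 0.51923045]
0.03 [488. 196.] 35.8 [879.9 253.   49.   39.8   1.9]
0.03 [498. 211.] 48.7 [876.9 227.2  86.   78.  -69.6]
0.03 [497. 178.] 35.5 [881.  286.9  50.8  20.4  -1.6]
0.03 [271. 178.] 41.4 [468.3 244.6  99.2  22.    4
[... 289 characters left out ...]
.] 17.8 [508.7 -96.4  43.1  21.8   5.9]
0.006 [370. 315.] 25.5 [724.  -40.4  51.   30.3  79.5]
0.006 [313. 308.] 26.5 [594.6 -38.3  61.5  55.9   8.4]
0.006 [210. 263.] 29.1 [363.7  54.8  72.3  29.9   5.8]
0.006 [313. 259.] 26.1 [575.5  80.6  62.2  44.7   8.3]
0.006 [247. 235.] 17.3 [435.4 116.   31.1  24.5 -84.3]
0.006 [ 37. 226.] 14.6 [  9.1  95.5 152.8  43.6   5.8]
0.006 [354. 193.] 21.4 [630.9 227.4  91.3  25.9  29.8]
0.006 [476. 195.] 52.8 [847.7 261.8 168.3 143.2 -84.2]
0.006 [381. 134.] 31.4 [654.7 339.6  93.1  58.  -61.4]
0.006 [272. 140.] 15.3 [464.4 303.6 198.5 104.3 -84.6]
0.006 [371.  83.] 122.9 [583.3 410.2  89.1  50.7  22.4]
0.006 [494. 102.] 54.5 [804.8 405.8 147.7  78.8 -69.6]
```

View pics/w1.png

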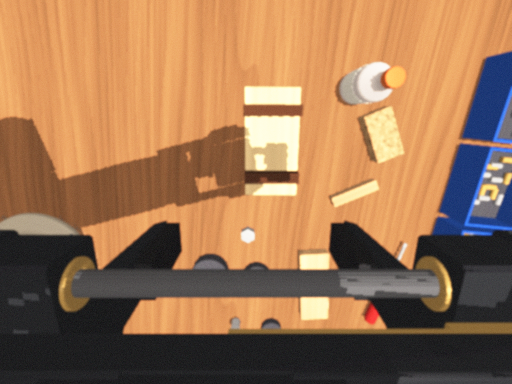

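```bash
python3 - <<'E'
from h import *
c=dict(np.load("top0.npz"));P=pose(c)
f=c["frame"].astype(int);wood=(f[...,2]-f[...,0]>50)&(f[...,2]>170)
dark=f.max(-1)<110
for lo,hi,z,col in((.032,.05,.04,dark),(.021,.03,.025,None),(.017,.0235,.020,None)):
  X=cloud(c,P);m=(X[...,2]>lo)&(X[...,2]<hi)
  if col is not None:m&=col
  for k in cv2.findContours(m.astype(np.uint8),0,1)[0]:
    r=rect(plane(c,P,k[:,0],z))
    if cv2.contourArea(k)>60 and r[0]<700 and abs(r[1])<420 and r[0]>300:print(z,k[:,0].mean(0).round(),r)
# grip end of middle weight: bright grip top
k=((f.min(-1)>150)).astype(np.uint8);k[:200]=0;k[220:]=0;k[:,:255]=0;k[:,280:]=0
print("grip",plane(c,P,np.argwhere(k)[:,::-1].mean(0),.054))
E
```

```text
0.04 [154. 211.] [456.2 358.9  98.   17.6   5.6]
0.04 [194. 207.] [467.2 239.8  99.7  17.1   6. ]
0.025 [267. 242.] [363.3  19.6  72.4  71.8 -89.9]
0.025 [374. 215.] [ 444.6 -300.7  229.7   60.    78. ]
0.025 [395. 169.] [ 584.2 -367.5   87.9   85.7   89.9]
0.025 [270. 168.] [586.1  11.3 158.9  59.8 -80.9]
0.025 [162. 146.] [658.5 339.5  90.8  51.5 -61.8]
0.02 [390. 221.] [ 432.5 -358.1  113.5   60.1   77.9]
0.02 [360. 213.] [ 453.8 -265.   105.5   55.2  -71.6]
0.02 [268. 210.] [462.1  18.9  58.1  56.   44.9]
0.02 [264. 169.] [584.8  22.4 137.7  60.5 -80.6]
0.02 [201. 154.] [632.  224.2  89.8  20.   29.7]
0.02 [343. 152.] [ 636.3 -213.1   90.    20.2    3.5]
grip [[0.46324747 0.01822922 0.054     ]]
```

```bash

python3 -m inch '[[0,0,0.03,0,0,0.1037],[0,0,0.03,0,0,0.1037],[0,0,0.03,0,0,0.1037],[-0.0356,0.0082,0,0,0,0],[-0.0356,0.0082,0,0,0,0]]' 0 30 >/dev/null
python3 -m inch '[[-0.0356,0.0082,0,0,0,0],[-0.0356,0.0082,0,0,0,0],[-0.0356,0.0082,0,0,0,0],[-0.0356,0.0082,0,0,0,0],[-0.0356,0.0082,0,0,0,0]]' >/dev/null
python3 -m inch '[[-0.0356,0.0082,0,0,0,0],[-0.0356,0.0082,0,0,0,0],[-0.0356,0.0082,0,0,0,0],[-0.0356,0.0082,0,0,0,0],[-0.0356,0.0082,0,0,0,0]]' >/dev/null
python3 -m inch '[[-0.0356,0.0082,0,0,0,0],[-0.0356,0.0082,0,0,0,0],[-0.0356,0.0082,0,0,0,0],[-0.0356,0.0082,0,0,0,0],[0,0,0.04,0,0,0]]' >/dev/null
python3 -m inch '[[0,0,0.04,0,0,0],[0,0,0.04,0,0,0],[0,0,0.04,0,0,0],[0,0,0,0,0,0],[0,0,0,0,0,0]]'
cat >> h.py <<'E'
def go(x,y,yaw):  # mm/deg target -> turn (rad, tool z) and then tool-axis shift (mm)
    s=readout.read_state();p=s["tool_pos"]*1000;a=s["tcp_rot"][2]
    w=(a-yaw+180)%360-180;q=np.radians(yaw);d=np.array([x,y])-p[:2]
    print("t",round(float(s["time_s"]),1),"pos",p.round(1),"yaw",round(a,2),"wz",round(np.radians(w),4),"tx",round(d@[np.cos(q),np.sin(q)],1),"ty",round(d@[np.sin(q),-np.cos(q)],1))
E
python3 -c "
from h import *
go(444.6,-300.7,78)"
```

```text
time_s: 3.82
tool_pos: [0.4439, -0.2963, 0.1002]
tcp_rot: [-179.9, -0.1, 78.3]
contact_force: [-1.3, 0.3, 0.7]
grip_width: 0.999
finger_force: 0.0
t 3.8 pos [ 443.9 -296.3  100.2] yaw 78.34 wz 0.0059 tx -4.2 ty 1.6
```

```bash

python3 -m inch '[[-0.0042,0.0016,0.03,0,0,0.005],[0,0,0.03,0,0,0],[0,0,0.024,0,0,0],[0,0,0.012,0,0,0],[0,0,0,0,0,0]]'
python3 -m inch '[[0,0,0,0,0,0],[0,0,0,0,0,0],[0,0,0,0,0,0],[0,0,0,0,0,0],[0,0,0,0,0,0]]' 1 30
python3 -m inch '[[0,0,0,0,0,0],[0,0,0,0,0,0],[0,0,0,0,0,0]]' | tail -3
```

```text
time_s: 4.23
tool_pos: [0.4452, -0.3018, 0.0049]
tcp_rot: [180.0, -0.0, 78.0]
contact_force: [-0.2, -0.3, -0.8]
grip_width: 1.003
finger_force: 0.0
time_s: 4.65
tool_pos: [0.4449, -0.3021, 0.0052]
tcp_rot: [179.9, 0.0, 78.0]
contact_force: [0.0, 0.2, -0.5]
grip_width: 0.649
finger_force: 0.0
contact_force: [0.3, 0.5, 0.4]
grip_width: 0.419
finger_force: 0.0
```

```bash
python3 - <<'E'
from h import *
s=readout.read_state();c=cams.capture("wrist");P=pose(c,s);t=cams.capture("top")
cv2.imwrite("pics/w2.png",np.hstack([c["frame"],t["frame"]])[::1,:][:, :]);print(s["grip_width"],s["finger_force"])
im=cv2.resize(np.hstack([c["frame"],t["frame"][140:332,256:]. repeat(2,0).repeat(2,1)]),(800,300));cv2.imwrite("pics/w2.png",im)
E
```

```text
0.4188818334857483 0.0
```

View pics/w2.png

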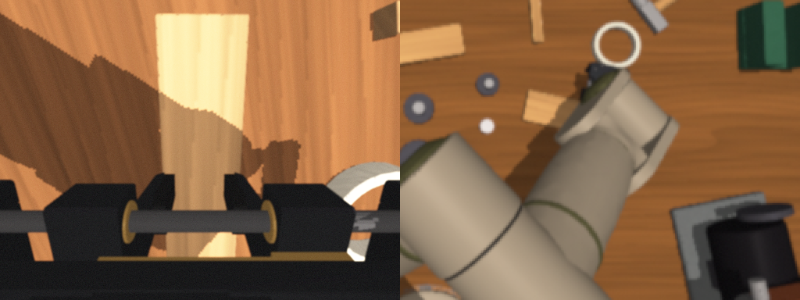

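The wrist view shows the fingers at (170,185) and (235,185), straddling the board but not yet pressing. The width reading seems not to be linear with the opening, so I'll keep closing.

```bash

python3 -m inch '[[0,0,0,0,0,0],[0,0,0,0,0,0],[0,0,0,0,0,0]]' | tail -3
python3 -m inch '[[0,0,0,0,0,0],[0,0,0,0,0,0],[0,0,0,0,0,0]]' | tail -3
```

```text
contact_force: [-0.5, -0.2, 0.2]
grip_width: 0.1
finger_force: 0.0
contact_force: [0.1, -0.3, 0.2]
grip_width: 0.011
finger_force: 0.0
```

```bash
python3 - <<'E'
from h import *
s=readout.read_state();c=cams.capture("wrist");P=pose(c,s);X=cloud(c,P)
print(s["tool_pos"],s["joint_pos"].round(2),s["grip_width"])
T=c["T_tool_cam"];v,u=np.mgrid[:384,:512];Z=c["range_z"]
Y=np.stack([(u-c["cx"])/c["fx"]*Z,(v-c["cy"])/c["fy"]*Z,Z],-1)@T[:3,:3].T+T[:3,3]
for vv in range(100,330,15):print(vv,[tuple((Y[vv,uu]*1000).round().astype(int).tolist()) for uu in(180,230,250,270,320)])
cv2.imwrite("pics/w3.png",c["frame"])
E
```

```text
[ 0.44455089 -0.30181684  0.00432421] [-46.67  34.37  96.16  -0.    49.47 -34.67] 0.010675194462209023
100 [(79, -45, 4), (78, -12, -21), (78, -2, -21), (78, 9, -21), (79, 41, 4)]
115 [(70, -46, 3), (70, -12, -22), (70, -2, -22), (70, 9, -22), (70, 41, 3)]
130 [(61, -47, 4), (63, -13, -21), (63, -2, -21), (63, 9, -21), (61, 42, 2)]
145 [(52, -47, 4), (55, -13, -22), (55, -2, -22), (55, 9, -22), (52, 42, 3)]
160 [(42, -48, 3), (46, -13, -23), (46, -2, -21), (46, 9, -22), (42, 43, 4)]
175 [(32, -49, 3), (38, -13, -22), (38, -2, -21), (38, 9, -22), (32, 44, 3)]
190 [(22, -49, 3), (29, -14, -21), (29, -2, -21), (29, 9, -22), (22, 44, 4)]
205 [(11, -50, 4), (20, -14, -21), (20, -2, -21), (20, 9, -22), (11, 45, 4)]
220 [(0, -51, 3), (10, -14, -21), (10, -2, -20), (11, 10, -22), (0, 46, 4)]
235 [(34, -23, -93), (35, -7, -93), (10, -2, -40), (11, 8, -44), (35, 21, -94)]
250 [(35, -20, -103), (30, -7, -95), (10, -2, -57), (10, 8, -57), (35, 19, -103)]
265 [(35, -18, -111), (31, -6, -105), (9, -1, -69), (9, 7, -69), (35, 17, -111)]
280 [(32, -18, -112), (28, -6, -106), (26, -1, -105), (27, 5, -106), (31, 17, -112)]
295 [(28, -18, -113), (23, -6, -106), (71, 1, -170), (22, 5, -106), (27, 17, -112)]
310 [(22, -19, -111), (19, -6, -107), (-53, -3, -22), (-53, 11, -22), (22, 17, -112)]
325 [(18, -19, -112), (8, -7, -101), (-65, -3, -22), (-65, 11, -21), (19, 17, -113)]
```

View pics/w3.png

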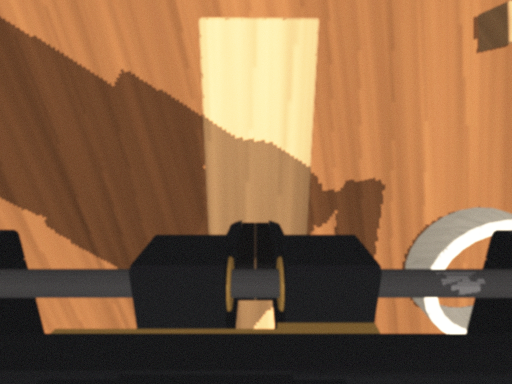

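The picture shows the shut fingers at (255,230) lying over the board, with nothing gripped. In depth the visible finger ends at about 21 mm behind the reported TCP or more, so the true fingertip offset needs checking. I'll lift clear and measure it.

```bash

python3 -m inch '[[0,0,-0.03,0,0,0],[0,0,-0.03,0,0,0],[0,0,-0.03,0,0,0],[0,0,0,0,0,0]]' | head -2
cat > tip.py <<'E'
from h import *
s=readout.read_state();c=cams.capture("wrist")
T=c["T_tool_cam"];v,u=np.mgrid[:384,:512];Z=c["range_z"]
Y=(np.stack([(u-c["cx"])/c["fx"]*Z,(v-c["cy"])/c["fy"]*Z,Z],-1)@T[:3,:3].T+T[:3,3])*1000
print(s["tool_pos"],s["grip_width"])
m=(Y[...,2]<40)&(Y[...,2]>-64)&(abs(Y[...,1])<70)&(abs(Y[...,0])<25)&(Z>0)
z=Y[...,2][m];print(len(z),np.percentile(z,[50,90,98,100]).round(1))
for a in range(-50,40,10):
    q=m&(Y[...,2]>=a)&(Y[...,2]<a+10)
    if q.sum():print(a,q.sum(),Y[q][:,0].min().round(),Y[q][:,0].max().round(),Y[q][:,1].min().round(),Y[q][:,1].max().round(), np.argwhere(q).mean(0).round())
E
python3 tip.py
```

```text
time_s: 5.88
tool_pos: [0.4464, -0.3037, 0.0997]
[ 0.44644125 -0.30366039  0.09966393] 0.0009881663758302371
1719 [-45.2 -30.  -25.1 -23.1]
-50 528 -3.0 12.0 -14.0 15.0 [239. 254.]
-40 398 9.0 12.0 -14.0 15.0 [230. 255.]
-30 174 8.0 12.0 -13.0 14.0 [224. 254.]
```

```bash

python3 -m inch '[[0,0,0,0,0,0],[0,0,0,0,0,0],[0,0,0,0,0,0],[0,0,0,0,0,0],[0,0,0,0,0,0]]' 0 |tail -2
python3 -m inch '[[0,0,0,0,0,0],[0,0,0,0,0,0],[0,0,0,0,0,0],[0,0,0,0,0,0],[0,0,0,0,0,0]]' |tail -2
python3 -m inch '[[0,0,0,0,0,0],[0,0,0,0,0,0],[0,0,0,0,0,0],[0,0,0,0,0,0],[0,0,0,0,0,0]]' |tail -2
python3 tip.py
python3 -c "
from h import *
go(444.6,-300.7,78)"
```

```text
grip_width: 0.361
finger_force: 0.0
grip_width: 0.741
finger_force: 0.0
grip_width: 0.999
finger_force: 0.0
[ 0.4445498  -0.30181789  0.09434712] 0.9988784653480673
3530 [-46.1 -29.9 -25.3 -23. ]
-50 1069 -8.0 12.0 -58.0 60.0 [246. 255.]
-40 757 -8.0 12.0 -58.0 59.0 [237. 255.]
-30 363 -9.0 12.0 -56.0 57.0 [232. 255.]
t 7.2 pos [ 444.6 -301.8   94.4] yaw 78.0 wz 0.0 tx 1.1 ty -0.2
```

The finger ends sit about 23 mm behind the reported TCP, both open and shut, while the camera heights for table and board are right. So finger end z ≈ TCP z + 23 mm, and I'll go that much lower while watching the force.

```bash

python3 -m inch '[[0.001,0,0.035,0,0,0],[0,0,0.035,0,0,0],[0,0,0.025,0,0,0],[0,0,0.007,0,0,0],[0,0,0.003,0,0,0]]' | grep -E "pos|cont"
python3 -m inch '[[0,0,0.004,0,0,0],[0,0,0.003,0,0,0],[0,0,0,0,0,0]]' | grep -E "pos|cont"
python3 -m inch '[[0,0,0,0,0,0],[0,0,0,0,0,0],[0,0,0,0,0,0],[0,0,0,0,0,0],[0,0,0,0,0,0]]' 1 30|tail -3
python3 -m inch '[[0,0,0,0,0,0],[0,0,0,0,0,0],[0,0,0,0,0,0]]' | tail -6
```

```text
tool_pos: [0.4444, -0.3004, -0.0116]
contact_force: [-0.6, 0.2, 0.0]
tool_pos: [0.4451, -0.3012, -0.0169]
contact_force: [0.1, 0.9, -0.3]
contact_force: [0.4, 0.3, 2.0]
grip_width: 0.678
finger_force: 30.0
time_s: 8.57
tool_pos: [0.445, -0.301, -0.0174]
tcp_rot: [180.0, 0.0, 78.0]
contact_force: [0.1, 0.7, 4.7]
grip_width: 0.679
finger_force: 30.0
```

```bash

python3 -m inch '[[0,0,-0.02,0,0,0],[0,0,-0.035,0,0,-0.0764],[0,0,-0.035,0,0,-0.0764],[0,0,-0.035,0,0,-0.0764],[0,0,-0.035,0,0,-0.0764]]' |grep -E "pos|rot|cont|fing"
python3 -m inch '[[0.0352,0.0044,0,0,0,0],[0.0352,0.0044,0,0,0,0],[0.0352,0.0044,0,0,0,0],[0.0352,0.0044,0,0,0,0],[0.0352,0.0044,0,0,0,0]]' >/dev/null
python3 -m inch '[[0.0352,0.0044,0,0,0,0],[0.0352,0.0044,0,0,0,0],[0.0352,0.0044,0,0,0,0],[0.0352,0.0044,0,0,0,0],[0.0352,0.0044,0,0,0,0]]' >/dev/null
python3 -m inch '[[0.0352,0.0044,0,0,0,0],[0.0352,0.0044,0,0,0,0],[0.0352,0.0044,0,0,0,0],[0.0352,0.0044,0,0,0,0],[0.0352,0.0044,0,0,0,0]]' >/dev/null
python3 -m inch '[[0.0352,0.0044,0,0,0,0],[0.0352,0.0044,0,0,0,0],[0,0,0.01,0,0,0],[0,0,0,0,0,0],[0,0,0,0,0,0]]' |grep -E "cont|fing"
python3 -c "
from h import *
go(462.2,302,95.5)"
```

```text
tool_pos: [0.4442, -0.3003, 0.1435]
tcp_rot: [-179.9, -0.1, 95.7]
contact_force: [1.2, 0.0, -1.8]
finger_force: 30.0
contact_force: [0.5, -0.3, -2.7]
finger_force: 30.0
t 10.7 pos [461.1 301.4 131.4] yaw 95.52 wz 0.0004 tx 0.5 ty 1.2
```

```bash

python3 -m inch '[[0.0005,0.001,0.03,0,0,0],[0,0,0.03,0,0,0],[0,0,0.03,0,0,0],[0,0,0.01,0,0,0],[0,0,0.005,0,0,0]]' |grep -E "pos|cont|fing"
python3 -m inch '[[0,0,0.002,0,0,0],[0,0,0.001,0,0,0],[0,0,0.001,0,0,0],[0,0,0,0,0,0]]' |grep -E "pos|rot|cont|fing"
```

```text
tool_pos: [0.4622, 0.3013, 0.0262]
contact_force: [-0.1, 0.5, -1.9]
finger_force: 30.0
tool_pos: [0.4633, 0.3027, 0.0244]
tcp_rot: [179.9, -0.0, 95.5]
contact_force: [-0.2, -0.1, -3.3]
finger_force: 30.0
```

```bash

python3 -m inch '[[0,0,0.001,0,0,0],[0,0,0,0,0,0]]' |grep -E "pos|cont"
python3 -m inch '[[0,0,0.001,0,0,0],[0,0,0,0,0,0]]' |grep -E "pos|cont"
python3 -m inch '[[0,0,0,0,0,0],[0,0,0,0,0,0],[0,0,0,0,0,0],[0,0,0,0,0,0],[0,0,0,0,0,0]]' 0.1|tail -3
python3 -m inch '[[0,0,0,0,0,0],[0,0,0,0,0,0],[0,0,-0.01,0,0,0],[0,0,-0.03,0,0,0],[0,0,-0.04,0,0,0]]' 0 |tail -5
python3 -m inch '[[0,0,-0.04,0,0,0],[0,0,-0.04,0,0,0],[0,0,-0.03,0,0,0],[0,0,0,0,0,0]]' 0 |grep -E "pos"
```

```text
tool_pos: [0.4629, 0.3027, 0.0227]
contact_force: [0.3, -0.2, -2.4]
tool_pos: [0.4629, 0.3027, 0.0226]
contact_force: [-4.2, -2.7, 8.5]
contact_force: [0.4, -0.9, -0.2]
grip_width: 0.898
finger_force: 0.0
tool_pos: [0.4613, 0.302, 0.1007]
tcp_rot: [-179.7, 0.1, 95.5]
contact_force: [0.3, -0.5, 0.5]
grip_width: 1.001
finger_force: 0.0
tool_pos: [0.4646, 0.3035, 0.2187]
```

```bash

python3 -m inch '[[0,0,0,0,0,-0.1097],[0,0,0,0,0,-0.1097],[0,0,0,0,0,-0.1097],[0,0,0,0,0,-0.1097],[0,0,0,0,0,-0.1097]]' >/dev/null
python3 -m inch '[[0,0,0,0,0,-0.1097],[0,0,0,0,0,-0.1097],[0,0,0,0,0,-0.1097],[0,0,0,0,0,-0.1097],[0,0,0,0,0,-0.1097]]' >/dev/null
python3 -m inch '[[0,0,0,0,0,-0.1097],[0,0,0,0,0,-0.1097],[0,0,0,0,0,-0.1097],[0,0,0,0,0,-0.1097],[-0.0094,-0.035,0,0,0,0]]' >/dev/null
python3 -m inch '[[-0.0094,-0.035,0,0,0,0],[-0.0094,-0.035,0,0,0,0],[-0.0094,-0.035,0,0,0,0],[-0.0094,-0.035,0,0,0,0],[-0.0094,-0.035,0,0,0,0]]' >/dev/null
python3 -m inch '[[-0.0094,-0.035,0,0,0,0],[-0.0094,-0.035,0,0,0,0],[-0.0094,-0.035,0,0,0,0],[-0.0094,-0.035,0,0,0,0],[-0.0094,-0.035,0,0,0,0]]' >/dev/null
python3 -m inch '[[-0.0094,-0.035,0,0,0,0],[-0.0094,-0.035,0,0,0,0],[-0.0094,-0.035,0,0,0,0],[-0.0094,-0.035,0,0,0,0],[0,0,0.04,0,0,0]]' >/dev/null
python3 -m inch '[[0,0,0.04,0,0,0],[0,0,0.02,0,0,0],[0,0,0,0,0,0],[0,0,0,0,0,0]]' |grep -E "pos|rot"
python3 - <<'E'
from h import *
go(636.3,-213.1,183.5)
c=cams.capture("top");np.savez("top1.npz",**c);P=pose(c);X=cloud(c,P);f=c["frame"].astype(int);dark=f.max(-1)<110
for lo,hi,z,col in((.060,.075,.065,None),(.032,.055,.04,dark),(.017,.0235,.020,None)):
  m=(X[...,2]>lo)&(X[...,2]<hi)
  if col is not None:m&=col
  for k in cv2.findContours(m.astype(np.uint8),0,1)[0]:
    r=rect(plane(c,P,k[:,0],z))
    if cv2.contourArea(k)>15 and 300<r[0]<700 and abs(r[1])<440:print(z,k[:,0].mean(0).round(),r)
cv2.imwrite("pics/t1.png",cv2.resize(f[120:260,110:310].astype(np.uint8),None,fx=4,fy=4,interpolation=cv2.INTER_CUBIC))
E
```

```text
tool_pos: [0.6353, -0.2127, 0.1113]
tcp_rot: [180.0, -0.1, -176.5]
t 15.7 pos [ 635.3 -212.7  111.3] yaw -176.49 wz 0.0002 tx -0.9 ty -0.5
0.065 [171. 209.] [461.4 301.2 229.6  59.9 -84.6]
0.04 [155. 224.] [416.  354.6  18.9  17.1  12.6]
0.04 [195. 220.] [427.6 236.9  20.8  15.1   0.8]
0.04 [153. 197.] [498.3 363.5  18.4  12.1  90. ]
0.04 [193. 193.] [510.4 244.1  15.3  12.1  90. ]
0.04 [143. 166.] [592.1 397.9  51.9  22.4 -19.3]
0.02 [268. 210.] [462.2  18.5  57.2  57.2  63.5]
0.02 [247. 170.] [583.5  83.9  40.2  20.6  26.5]
0.02 [266. 170.] [584.   22.8 116.7  58.7  89.9]
0.02 [281. 162.] [607.  -24.8  81.8  31.2 -81.1]
0.02 [405. 164.] [ 603.4 -400.    58.4   16.8   28.2]
0.02 [201. 155.] [632.2 224.2  89.4  20.1  29.7]
0.02 [412. 145.] [ 658.4 -426.4   68.8   26.    37.7]
```

View pics/t1.png

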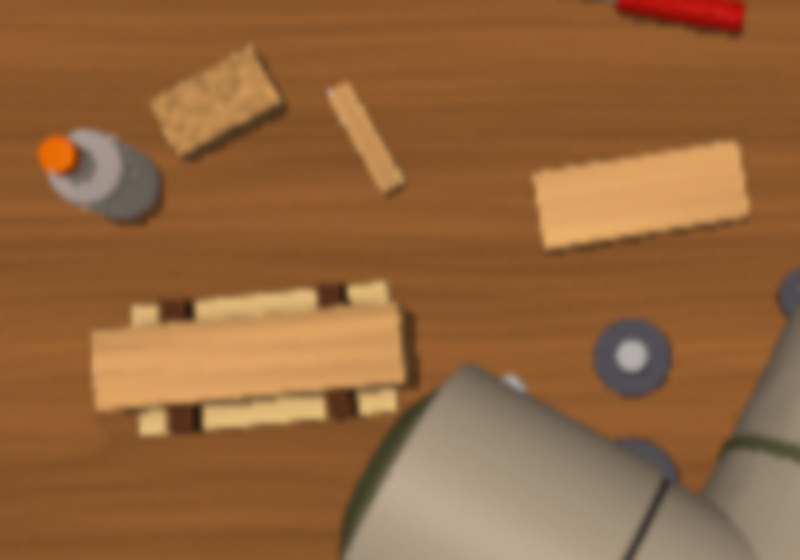

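The long board lies on both bearers, centred (461.4,301.2) at 95.4°. In the crop its overhangs at left (92 vs 136) and right (405 vs 394) balance once parallax is allowed for. The glue stands at crop pixel (110,175). Next is sticker b.

```bash

python3 -m inch '[[-0.001,-0.0005,0.04,0,0,0],[0,0,0.04,0,0,0],[0,0,0.035,0,0,0],[0,0,0.010,0,0,0],[0,0,0.004,0,0,0]]' 0 20| grep -E "pos|cont"
python3 -m inch '[[0,0,0,0,0,0],[0,0,0,0,0,0],[0,0,0,0,0,0],[0,0,0,0,0,0],[0,0,0,0,0,0]]' 1 | grep -E "pos|cont"
python3 -m inch '[[0,0,0,0,0,0],[0,0,0,0,0,0],[0,0,0,0,0,0],[0,0,0,0,0,0],[0,0,0,0,0,0]]' |tail -5
```

```text
tool_pos: [0.6367, -0.2132, -0.0176]
contact_force: [-0.2, -0.9, 0.4]
tool_pos: [0.6371, -0.2135, -0.0164]
contact_force: [0.3, -1.1, 0.4]
tool_pos: [0.6366, -0.2133, -0.0177]
tcp_rot: [180.0, -0.0, -176.5]
contact_force: [-0.2, 0.9, 0.3]
grip_width: 0.268
finger_force: 0.0
```

```bash

python3 -m inch '[[0,0,0,0,0,0],[0,0,0,0,0,0],[0,0,0,0,0,0]]' |tail -2
python3 -m inch '[[0,0,-0.03,0,0,0],[0,0,-0.04,0,0,0],[0,0,-0.04,0,0,-0.035],[0,0,-0.04,0,0,0],[0,0,-0.02,0,0,0]]' |tail -2
python3 -m inch '[[0.0089,0.0335,0,0,0,0],[0.0089,0.0335,0,0,0,0],[0.0089,0.0335,0,0,0,0],[0.0089,0.0335,0,0,0,0],[0.0089,0.0335,0,0,0,0]]' >/dev/null
python3 -m inch '[[0.0089,0.0335,0,0,0,0],[0.0089,0.0335,0,0,0,0],[0.0089,0.0335,0,0,0,0],[0.0089,0.0335,0,0,0,0],[0.0089,0.0335,0,0,0,0]]' >/dev/null
python3 -m inch '[[0.0089,0.0335,0,0,0,0],[0.0089,0.0335,0,0,0,0],[0.0089,0.0335,0,0,0,0],[0.0089,0.0335,0,0,0,0],[0,0,0.02,0,0,0]]' >/dev/null
python3 -m inch '[[0,0,0.02,0,0,0],[0,0,0,0,0,0],[0,0,0,0,0,0]]' |tail -3
python3 -c "
from h import *
go(467.6,242.1,185.5)"
```

```text
grip_width: 0.225
finger_force: 20.0
grip_width: 0.227
finger_force: 20.0
contact_force: [0.8, -0.2, 0.2]
grip_width: 0.225
finger_force: 20.0
t 19.2 pos [467.2 241.5 112.2] yaw -174.49 wz 0.0002 tx -0.4 ty 0.6
```

```bash

python3 -m inch '[[0,0.0005,0.03,0,0,0],[0,0,0.02,0,0,0],[0,0,0.01,0,0,0],[0,0,0.003,0,0,0],[0,0,0,0,0,0]]' | grep -E "pos|cont"
python3 -m inch '[[0,0,0.001,0,0,0],[0,0,0,0,0,0]]' |grep -E "pos|cont"
python3 -m inch '[[0,0,0.001,0,0,0],[0,0,0,0,0,0]]' |grep -E "pos|cont"
```

```text
tool_pos: [0.4679, 0.242, 0.0499]
contact_force: [-0.5, 0.3, 0.6]
tool_pos: [0.4682, 0.2422, 0.0495]
contact_force: [-0.4, -0.1, 0.7]
tool_pos: [0.4677, 0.2422, 0.0478]
contact_force: [0.1, -0.6, 0.2]
```

```bash

python3 -m inch '[[0,0,0.001,0,0,0],[0,0,0,0,0,0]]' |grep -E "pos|cont"
python3 -m inch '[[0,0,0,0,0,0],[0,0,0,0,0,0],[0,0,0,0,0,0],[0,0,0,0,0,0],[0,0,0,0,0,0]]' 0.5|tail -3
python3 -m inch '[[0,0,-0.01,0,0,0],[0,0,-0.03,0,0,0],[0,0,-0.04,0,0,0],[0,0,-0.03,0,0,0],[0,0,0,0,0,0]]' 0.3 |tail -5
python3 -c "
from h import *
go(632.1,224.2,209.7)"
```

```text
tool_pos: [0.4677, 0.2422, 0.0472]
contact_force: [-1.9, -1.5, 7.2]
contact_force: [0.0, 0.5, 0.2]
grip_width: 0.498
finger_force: 0.0
tool_pos: [0.4699, 0.2429, 0.163]
tcp_rot: [179.9, 0.6, -174.5]
contact_force: [0.6, 0.7, 1.5]
grip_width: 0.706
finger_force: 0.0
t 20.9 pos [469.9 242.9 163. ] yaw -174.47 wz -0.4219 tx -131.6 ty -96.6
```

```bash

python3 -m inch '[[0,0,0,0,0,-0.1055],[0,0,0,0,0,-0.1055],[0,0,0,0,0,-0.1055],[0,0,0,0,0,-0.1055],[-0.0268,-0.0194,0,0,0,0]]' 0.3 >/dev/null
python3 -m inch '[[-0.0268,-0.0194,0,0,0,0],[-0.0268,-0.0194,0,0,0,0],[-0.0268,-0.0194,0,0,0,0],[-0.0268,-0.0194,0,0,0,0],[0,0,0.04,0,0,0]]' >/dev/null
python3 -m inch '[[0,0,0.04,0,0,0],[0,0,0,0,0,0],[0,0,0,0,0,0],[0,0,0,0,0,0]]' |tail -2
python3 -c "
from h import *
go(632.1,224.2,209.7)"
```

```text
grip_width: 0.699
finger_force: 0.0
t 22.1 pos [632.7 224.5  78.9] yaw -150.29 wz 0.0001 tx 0.7 ty -0.0
```

```bash

python3 -m inch '[[0.0005,0,0.035,0,0,0],[0,0,0.035,0,0,0],[0,0,0.014,0,0,0],[0,0,0.007,0,0,0],[0,0,0.003,0,0,0]]' 0.3 20| grep -E "pos|cont"
python3 -m inch '[[0,0,0,0,0,0],[0,0,0,0,0,0],[0,0,0,0,0,0],[0,0,0,0,0,0],[0,0,0,0,0,0]]' 1 | grep -E "pos|cont"
python3 -m inch '[[0,0,0,0,0,0],[0,0,0,0,0,0],[0,0,0,0,0,0],[0,0,0,0,0,0],[0,0,0,0,0,0]]' |tail -5
```

```text
tool_pos: [0.6322, 0.2242, -0.0164]
contact_force: [0.3, 1.1, -0.4]
tool_pos: [0.6318, 0.224, -0.0169]
contact_force: [0.4, -0.2, 0.7]
tool_pos: [0.6316, 0.224, -0.0174]
tcp_rot: [-180.0, 0.0, -150.3]
contact_force: [-1.3, -0.9, 2.9]
grip_width: 0.226
finger_force: 20.0
```

```bash

python3 -m inch '[[0,0,-0.03,0,0,0],[0,0,-0.04,0,0,0.1056],[0,0,-0.04,0,0,0.1056],[0,0,-0.03,0,0,0.1056],[0,0,-0.02,0,0,0.1056]]' |tail -2
python3 -m inch '[[0.0231,0.022,0,0,0,0],[0.0231,0.022,0,0,0,0],[0.0231,0.022,0,0,0,0],[0.0231,0.022,0,0,0,0],[0.0231,0.022,0,0,0,0]]' >/dev/null
python3 -m inch '[[0.0231,0.022,0,0,0,0],[0.0231,0.022,0,0,0,0],[0,0,0.03,0,0,0],[0,0,0,0,0,0],[0,0,0,0,0,0]]' |tail -2
python3 -c "
from h import *
go(456.1,361.5,185.5)"
```

```text
grip_width: 0.225
finger_force: 20.0
grip_width: 0.225
finger_force: 20.0
t 24.6 pos [455.3 361.4 111.6] yaw -174.5 wz -0.0 tx -0.8 ty 0.1
```

Commanded z is about 0.112; target 0.0463, a drop of 0.066.

```bash

python3 -m inch '[[-0.0005,0,0.03,0,0,0],[0,0,0.02,0,0,0],[0,0,0.01,0,0,0],[0,0,0.003,0,0,0],[0,0,0,0,0,0]]' | grep -E "pos|cont"
python3 -m inch '[[0,0,0.001,0,0,0],[0,0,0.001,0,0,0],[0,0,0,0,0,0]]' |grep -E "pos|cont"
python3 -m inch '[[0,0,0.001,0,0,0],[0,0,0,0,0,0]]' |grep -E "pos|cont"
```

```text
tool_pos: [0.457, 0.3616, 0.0498]
contact_force: [0.4, 0.3, 0.1]
tool_pos: [0.4567, 0.362, 0.0481]
contact_force: [-0.2, 0.0, -0.5]
tool_pos: [0.4567, 0.3621, 0.0475]
contact_force: [-1.7, -1.1, 7.2]
```

```bash

python3 -m inch '[[0,0,0,0,0,0],[0,0,0,0,0,0],[0,0,0,0,0,0],[0,0,0,0,0,0],[0,0,0,0,0,0]]' 0.5|tail -3
python3 -m inch '[[0,0,-0.01,0,0,0],[0,0,-0.03,0,0,0],[0,0,-0.04,0,0,0],[0,0,-0.03,0,0,0],[0,0,0,0,0,0.1159]]' 0 >/dev/null
python3 -m inch '[[0,0,0,0,0,0.1159],[0,0,0,0,0,0.1159],[0,0,0,0,0,0.1159],[0,0,0,0,0,0.1159],[0,0,0,0,0,0.1159]]'  >/dev/null
python3 -m inch '[[0,0,0,0,0,0.1159],[0,0,0,0,0,0.1159],[0,0,0,0,0,0.1159],[0,0,0,0,0,0.1159],[0,0,0,0,0,0.1159]]'  >/dev/null
python3 -m inch '[[0,0,0,0,0,0.1159],[0,0,0,0,0,0.1159],[-0.0334,0.0065,0,0,0,0],[-0.0334,0.0065,0,0,0,0],[-0.0334,0.0065,0,0,0,0]]'  >/dev/null
python3 -m inch '[[-0.0334,0.0065,0,0,0,0],[-0.0334,0.0065,0,0,0,0],[-0.0334,0.0065,0,0,0,0],[-0.0334,0.0065,0,0,0,0],[-0.0334,0.0065,0,0,0,0]]'  >/dev/null
python3 -m inch '[[-0.0334,0.0065,0,0,0,0],[-0.0334,0.0065,0,0,0,0],[-0.0334,0.0065,0,0,0,0],[0,0,0.03,0,0,0],[0,0,0.03,0,0,0]]'  >/dev/null
python3 -m inch '[[0,0,0,0,0,0],[0,0,0,0,0,0],[0,0,0,0,0,0]]' |tail -2
python3 - <<'E'
from h import *
go(586.1,11.3,99.2)
c=cams.capture("top");P=pose(c);X=cloud(c,P);f=c["frame"]
for lo,hi,z in((.081,.095,.085),(.060,.075,.065)):
  m=(X[...,2]>lo)&(X[...,2]<hi)
  for k in cv2.findContours(m.astype(np.uint8),0,1)[0]:
    r=rect(plane(c,P,k[:,0],z))
    if cv2.contourArea(k)>15 and 300<r[0]<700 and abs(r[1])<440:print(z,k[:,0].mean(0).round(),r)
cv2.imwrite("pics/t2.png",cv2.resize(f[120:260,110:310],None,fx=4,fy=4,interpolation=cv2.INTER_CUBIC))
E
```

```text
contact_force: [-0.4, 0.6, 0.0]
grip_width: 0.5
finger_force: 0.0
grip_width: 1.001
finger_force: 0.0
t 28.6 pos [586.2  10.7  98.4] yaw 99.19 wz -0.0002 tx 0.6 ty 0.0
0.085 [149. 210.] [458.  360.9  88.9  20.7   5.4]
0.085 [190. 207.] [468.3 241.3  89.7  20.5   5.6]
0.085 [136. 163.] [595.6 402.9  54.7  29.9 -11.8]
0.065 [139. 212.] [452.3 396.4  59.3  38.3   5.4]
0.065 [202. 206.] [470.  210.6  59.7  47.    6. ]
0.065 [168. 208.] [465.2 305.2 100.6  71.3 -88.7]
```

View pics/t2.png

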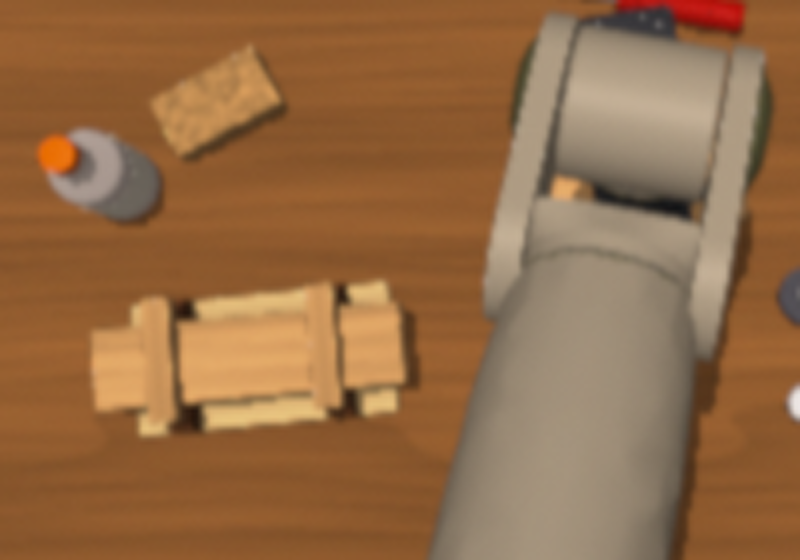

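Both stickers sit over their bearers, at (458,361) and (468,241), angles 5.4–5.6° as wanted. Next, the short board.

```bash

python3 -m inch '[[0.0005,0,0.04,0,0,0],[0,0,0.04,0,0,0],[0,0,0.02,0,0,0],[0,0,0.010,0,0,0],[0,0,0.003,0,0,0]]' 0 30| grep -E "pos|cont"
python3 -m inch '[[0,0,0,0,0,0],[0,0,0,0,0,0]]' | grep -E "pos|cont"
python3 -m inch '[[0,0,0,0,0,0],[0,0,0,0,0,0],[0,0,0,0,0,0],[0,0,0,0,0,0],[0,0,0,0,0,0]]' 1 | grep -E "pos|cont"
python3 -m inch '[[0,0,0,0,0,0],[0,0,0,0,0,0]]' |tail -5
```

```text
tool_pos: [0.5855, 0.0112, -0.0166]
contact_force: [0.0, 0.0, -0.1]
tool_pos: [0.5866, 0.0109, -0.0146]
contact_force: [0.4, -0.8, 0.6]
tool_pos: [0.5857, 0.0109, -0.0162]
contact_force: [0.6, 0.1, 2.5]
tool_pos: [0.5857, 0.011, -0.0162]
tcp_rot: [179.9, 0.0, 99.2]
contact_force: [0.5, 0.4, 4.5]
grip_width: 0.672
finger_force: 30.0
```

```bash

python3 -m inch '[[0,0,-0.03,0,0,0],[0,0,-0.04,0,0,0.0663],[0,0,-0.04,0,0,0],[0,0,-0.04,0,0,0],[0,0,-0.02,0,0,0]]' |tail -2
python3 -m inch '[[0.0334,-0.0107,0,0,0,0],[0.0334,-0.0107,0,0,0,0],[0.0334,-0.0107,0,0,0,0],[0.0334,-0.0107,0,0,0,0],[0.0334,-0.0107,0,0,0,0]]' >/dev/null
python3 -m inch '[[0.0334,-0.0107,0,0,0,0],[0.0334,-0.0107,0,0,0,0],[0.0334,-0.0107,0,0,0,0],[0.0334,-0.0107,0,0,0,0],[0,0,0,0,0,0]]' >/dev/null
python3 -m inch '[[0,0,0,0,0,0],[0,0,0,0,0,0],[0,0,0,0,0,0]]' |tail -3
python3 -c "
from h import *
go(461.8,301.3,95.4)"
```

```text
grip_width: 0.679
finger_force: 30.0
contact_force: [0.3, 0.0, -1.3]
grip_width: 0.677
finger_force: 30.0
t 31.3 pos [461.7 300.3 153.1] yaw 95.29 wz -0.0019 tx 0.9 ty 0.2
```

```bash

python3 -m inch '[[0.0008,0,0.03,0,0,0],[0,0,0.03,0,0,0],[0,0,0.016,0,0,0],[0,0,0.004,0,0,0],[0,0,0,0,0,0]]' | grep -E "pos|cont"
python3 -m inch '[[0,0,0.001,0,0,0],[0,0,0.001,0,0,0],[0,0,0,0,0,0]]' |grep -E "pos|cont"
python3 -m inch '[[0,0,0.001,0,0,0],[0,0,0,0,0,0]]' |grep -E "pos|cont"
python3 -m inch '[[0,0,0.001,0,0,0],[0,0,0,0,0,0]]' |grep -E "pos|cont"
```

```text
tool_pos: [0.4613, 0.3011, 0.0726]
contact_force: [0.0, 0.1, -1.0]
tool_pos: [0.4618, 0.3022, 0.0723]
contact_force: [0.0, 0.8, -1.2]
tool_pos: [0.4613, 0.3021, 0.0707]
contact_force: [-0.2, -0.2, -1.7]
tool_pos: [0.4612, 0.3021, 0.0693]
contact_force: [0.2, 0.1, -1.7]
```

```bash

python3 -m inch '[[0,0,0.001,0,0,0],[0,0,0,0,0,0]]' |grep -E "pos|cont"
python3 -m inch '[[0,0,0.0005,0,0,0],[0,0,0,0,0,0]]' |grep -E "pos|cont"
```

```text
tool_pos: [0.4613, 0.3022, 0.0688]
contact_force: [-2.1, -1.5, 4.3]
tool_pos: [0.4613, 0.3022, 0.0688]
contact_force: [-4.3, -1.6, 8.8]
```

```bash

python3 -m inch '[[0,0,0,0,0,0],[0,0,0,0,0,0],[0,0,0,0,0,0],[0,0,0,0,0,0],[0,0,0,0,0,0]]' 0.1|tail -3
python3 -m inch '[[0,0,-0.01,0,0,0],[0,0,-0.03,0,0,0],[0,0,-0.03,0,0,0],[0,0,-0.03,0,0,0],[-0.0353,-0.0032,0,0,0,0]]' >/dev/null
python3 -m inch '[[-0.0353,-0.0032,0,0,0,0],[-0.0353,-0.0032,0,0,0,0],[-0.0353,-0.0032,0,0,0,0],[-0.0353,-0.0032,0,0,0,0],[-0.0353,-0.0032,0,0,0,0]]' 0.5 >/dev/null
python3 -m inch '[[-0.0353,-0.0032,0,0,0,0],[-0.0353,-0.0032,0,0,0,0],[0,0,0.03,0,0,0],[0,0,0.03,0,0,0],[0,0,0,0,0,0]]'  >/dev/null
python3 -m inch '[[0,0,0,0,0,0],[0,0,0,0,0,0],[0,0,0,0,0,0]]' |tail -2
python3 - <<'E'
from h import *
go(462.9,18.4,95.4)
c=cams.capture("top");P=pose(c);X=cloud(c,P);f=c["frame"]
for lo,hi,z in((.104,.118,.110),(.081,.095,.085),(.060,.075,.065)):
  m=(X[...,2]>lo)&(X[...,2]<hi)
  for k in cv2.findContours(m.astype(np.uint8),0,1)[0]:
    r=rect(plane(c,P,k[:,0],z))
    if cv2.contourArea(k)>15 and 300<r[0]<700 and abs(r[1])<440:print(z,k[:,0].mean(0).round(),r)
w=cams.capture("wrist")["frame"]
cv2.imwrite("pics/t3.png",cv2.resize(np.hstack([cv2.resize(f[160:256,120:248],(512,384),interpolation=cv2.INTER_CUBIC),w]),(800,300)))
E
```

```text
contact_force: [0.1, -0.3, -0.3]
grip_width: 0.901
finger_force: 0.0
grip_width: 0.496
finger_force: 0.0
t 34.6 pos [463.1  18.7 109.6] yaw 95.41 wz 0.0001 tx -0.3 ty -0.2
0.11 [167. 209.] [459.9 301.2 160.   59.9 -84.7]
0.11 [131. 162.] [596.1 409.3  38.3  32.  -27.8]
0.085 [150. 223.] [420.1 355.8  20.3  11.5 -88.7]
0.085 [191. 220.] [429.  238.5  17.5  11.5 -90. ]
0.085 [148. 198.] [494.1 364.8  17.7  14.6  90. ]
0.085 [189. 194.] [505.6 245.4  17.5  14.7 -89.2]
0.085 [137. 163.] [596.4 403.1  54.5  31.9  -8.5]
0.065 [136. 212.] [451.7 405.7  59.3  19.8   5.5]
0.065 [203. 206.] [470.5 206.5  59.5  39.9   5.5]
```

View pics/t3.png

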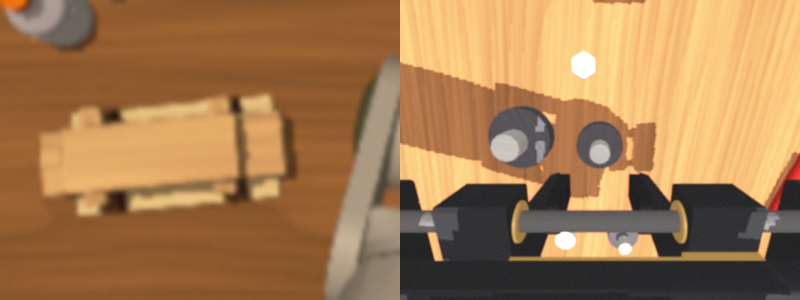

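The short board sits at (459.9,301.2), 95.3°, level and centred over the long board. In the wrist view the middle weight is at (600,145), centred between the fingers, with the large one at (520,135) to the left. I'll check the grip numerically before descending.

```bash
python3 - <<'E'
from h import *
s=readout.read_state();c=cams.capture("wrist");P=pose(c,s);X=cloud(c,P)
m=(abs(X[...,2]-.054)<.008)&(abs(X[...,0]-.463)<.03)&(abs(X[...,1]-.018)<.03)
for lo in(.046,.051,.053):
  q=X[m&(X[...,2]>lo)];print(len(q),np.median(q[:,2]),(q.min(0)*1000).round(1),(q.max(0)*1000).round(1),(q.mean(0)*1000).round(1))
E
```

```text
577 0.05467961323139631 [452.3   7.9  46.2] [475.6  31.1  56.8] [463.9  20.3  54.3]
541 0.05474750473842249 [452.4   7.9  51. ] [475.6  30.7  56.8] [464.1  19.8  54.7]
522 0.05477229754406056 [452.5   7.9  53. ] [475.6  30.5  56.8] [464.1  19.6  54.8]
```

```bash

python3 -m inch '[[0.0005,0.0005,0.035,0,0,0],[0,0,0.035,0,0,0],[0,0,0.02,0,0,0],[0,0,0.008,0,0,0],[0,0,0.004,0,0,0]]' 0.5 40| grep -E "pos|cont"
python3 -m inch '[[0,0,0,0,0,0],[0,0,0,0,0,0]]' | grep -E "pos|cont"
python3 -m inch '[[0,0,0,0,0,0],[0,0,0,0,0,0],[0,0,0,0,0,0],[0,0,0,0,0,0],[0,0,0,0,0,0]]' 1 | grep -E "pos|cont"
python3 -m inch '[[0,0,0,0,0,0],[0,0,0,0,0,0]]' |tail -5
```

```text
tool_pos: [0.4625, 0.0192, 0.0054]
contact_force: [0.3, 0.6, 0.7]
tool_pos: [0.4634, 0.0189, 0.007]
contact_force: [0.9, -0.3, -0.1]
tool_pos: [0.4631, 0.019, 0.0064]
contact_force: [0.4, -0.2, 5.4]
tool_pos: [0.4631, 0.019, 0.0064]
tcp_rot: [179.9, 0.0, 95.4]
contact_force: [-0.3, 0.5, 6.4]
grip_width: 0.261
finger_force: 40.0
```

```bash

python3 -m inch '[[0,0,-0.02,0,0,0],[0,0,-0.04,0,0,0],[0,0,-0.04,0,0,0],[0,0,-0.04,0,0,0],[0,0,-0.03,0,0,0]]' |tail -3
python3 -m inch '[[0.01,0.001,-0.01,0,0,0],[0.02,0.0017,0,0,0,0],[0.0312,0.0027,0,0,0,0],[0.0312,0.0027,0,0,0,0],[0.0312,0.0027,0,0,0,0]]' |tail -2
python3 -m inch '[[0.0312,0.0027,0,0,0,0],[0.0312,0.0027,0,0,0,0],[0.0312,0.0027,0,0,0,0],[0.0312,0.0027,0,0,0,0],[0.02,0.0017,0,0,0,0]]' |tail -2
python3 -m inch '[[0.0125,0.0007,0,0,0,0],[0,0,0,0,0,0],[0,0,0,0,0,0],[0,0,0,0,0,0]]' |tail -3
python3 -c "
from h import *
go(460.5,301.2,95.4)"
```

```text
contact_force: [1.6, -1.4, -4.4]
grip_width: 0.26
finger_force: 40.0
grip_width: 0.262
finger_force: 40.0
grip_width: 0.262
finger_force: 40.0
contact_force: [1.3, 0.0, -6.2]
grip_width: 0.256
finger_force: 40.0
t 37.5 pos [460.2 300.  185.4] yaw 95.32 wz -0.0014 tx 1.2 ty 0.5
```

```bash

python3 -m inch '[[0.001,0.0004,0.02,0,0,0],[0,0,0.02,0,0,0],[0,0,0.014,0,0,0],[0,0,0.006,0,0,0],[0,0,0,0,0,0]]' | grep -E "pos|cont"
python3 -m inch '[[0,0,0.002,0,0,0],[0,0,0.002,0,0,0],[0,0,0,0,0,0],[0,0,0,0,0,0]]' |grep -E "pos|cont"
python3 -m inch '[[0,0,0.001,0,0,0],[0,0,0,0,0,0]]' |grep -E "pos|rot|cont"
```

```text
tool_pos: [0.4602, 0.3009, 0.1247]
contact_force: [-0.8, 0.8, -6.0]
tool_pos: [0.4607, 0.302, 0.1223]
contact_force: [-0.2, 0.8, -6.5]
tool_pos: [0.4606, 0.3021, 0.1209]
tcp_rot: [180.0, -0.0, 95.4]
contact_force: [0.3, -0.1, -5.5]
```

```bash

python3 -m inch '[[0,0,0.001,0,0,0],[0,0,0.001,0,0,0],[0,0,0,0,0,0]]' |grep -E "pos|cont"
python3 -m inch '[[0,0,0.0007,0,0,0],[0,0,0,0,0,0]]' |grep -E "pos|cont"
python3 -m inch '[[0,0,0.0007,0,0,0],[0,0,0,0,0,0]]' |grep -E "pos|cont"
```

```text
tool_pos: [0.4604, 0.302, 0.1186]
contact_force: [0.6, -0.4, -6.1]
tool_pos: [0.4605, 0.302, 0.118]
contact_force: [-1.0, 0.3, -6.0]
tool_pos: [0.4605, 0.302, 0.1173]
contact_force: [-0.2, -0.3, -5.4]
```

```bash

python3 -m inch '[[0,0,0.0006,0,0,0],[0,0,0,0,0,0]]' |grep -E "pos|cont"
python3 -m inch '[[0,0,0.0005,0,0,0],[0,0,0,0,0,0]]' |grep -E "pos|cont"
```

```text
tool_pos: [0.4605, 0.302, 0.1167]
contact_force: [-0.7, 0.3, -5.8]
tool_pos: [0.4606, 0.3021, 0.1165]
contact_force: [0.1, -0.8, -4.5]
```

Contact is starting (the load is dropping). I'll go a little further and then release.

```bash

python3 -m inch '[[0,0,0.0004,0,0,0],[0,0,0,0,0,0]]' |grep -E "pos|cont"
python3 -m inch '[[0,0,0,0,0,0],[0,0,0,0,0,0],[0,0,0,0,0,0],[0,0,0,0,0,0],[0,0,0,0,0,0]]' 0.4|tail -3
python3 -m inch '[[0,0,-0.01,0,0,0],[0,0,-0.03,0,0,0],[0,0,-0.03,0,0,0],[0,0,-0.03,0,0,0],[0,0,-0.02,0,0,0]]' |tail -2
python3 -m inch '[[-0.035,0,0,0,0,0],[-0.035,0,0,0,0,0],[-0.035,0,0,0,0,0],[-0.035,0,0,0,0,0],[-0.035,0,0,0,0,0]]' |tail -2
python3 -m inch '[[-0.035,0,0,0,0,0],[-0.035,0,0,0,0,0],[-0.035,0,0,0,0,0],[0,0,0,0,0,0],[0,0,0,0,0,0]]' |tail -2
python3 - <<'E'
from h import *
c=cams.capture("top");P=pose(c);X=cloud(c,P);f=c["frame"]
for lo,hi,z in((.160,.170,.164),(.128,.138,.132),(.104,.118,.110),(.081,.095,.085)):
  m=(X[...,2]>lo)&(X[...,2]<hi)
  for k in cv2.findContours(m.astype(np.uint8),0,1)[0]:
    r=rect(plane(c,P,k[:,0],z))
    if cv2.contourArea(k)>15 and 300<r[0]<560 and 150<r[1]<440:print(z,k[:,0].mean(0).round(),r)
w=cams.capture("scene")["frame"]
cv2.imwrite("pics/t4.png",cv2.resize(np.hstack([cv2.resize(f[130:274,100:292],(512,384),interpolation=cv2.INTER_CUBIC),cv2.resize(w[140:320,250:490],(512,384))]),(800,300)))
E
```

```text
tool_pos: [0.4606, 0.3021, 0.1165]
contact_force: [-2.7, -0.9, 1.4]
contact_force: [0.9, 0.3, -0.0]
grip_width: 0.592
finger_force: 0.0
grip_width: 0.601
finger_force: 0.0
grip_width: 0.6
finger_force: 0.0
grip_width: 0.599
finger_force: 0.0
0.164 [163. 209.] [459.6 299.   21.8  18.9 -90. ]
0.132 [165. 209.] [459.3 300.6  58.7  55.5 -90. ]
0.11 [149. 211.] [455.5 349.8  62.5  59.8 -84.5]
0.11 [184. 208.] [464.  257.1  72.1  59.8 -84.6]
0.085 [150. 223.] [420.3 355.9  20.3  11.5 -90. ]
0.085 [191. 220.] [429.  237.1  20.4  11.5 -90. ]
0.085 [148. 197.] [494.1 363.4  20.7  14.6  90. ]
0.085 [189. 194.] [505.6 245.4  17.5  14.6 -89.2]
```

View pics/t4.png

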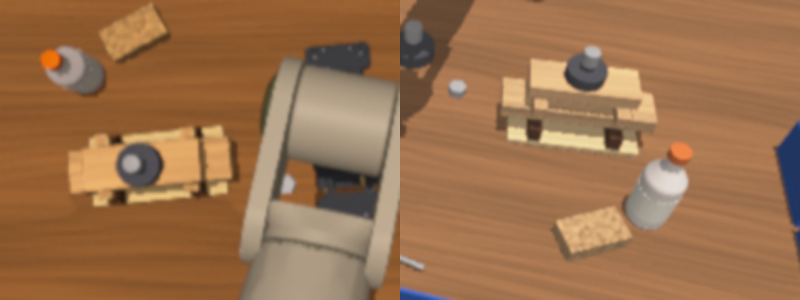

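The stack is complete, with the weight upright at (459.5,300.5) on the short board at (460,301). The top crop shows the weight at (138,165) and the scene crop at (587,70). The arm is clear of everything.

```bash
python3 -c "
from cell import manip
print(manip.close_job())"
```

```text
the job is handed in; nothing more can be done
None
```

The stack is built in the order asked, with each piece measured within about 2 mm of centre and the middle-sized weight on top; the bystanders were not touched, and the job was handed in at roughly 40 s on the robot clock.

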